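# Feed a marble plinth down the chute of a drilling jig

### The arm

A 6-joint arm with a two-finger parallel gripper is mounted at the origin on the work surface. World frame = base frame: x ahead of the robot, y to its left, z up, the work surface at z = 0. Lengths are in m, angles in rad, forces in N, time in s.
With the tool pointing down it reaches from about 0.275 to 0.725 m from the base axis. Payload 15.9 kg.
Tool frame: the origin (TCP) lies midway between the tips of the shut fingers; the grasp point (between the pads) lies 19 mm behind it; z points along the fingers, y is the line along which they close (so a half turn about z gives the same grasp; the last joint's range is limited). The gripper opens to 85 mm and grips with 20 to 120 N. Pads are 22 mm wide; open, the fingers measure 114 mm over their backs; the gripper's body (76 mm by 85 mm) begins 54 mm behind the grasp point. The pads swing forward as they close: fully open they stand 13 mm farther back than shut.
Start: joints at [-1.184, 0.213, -0.034, 1.323, 0, 1.571], TCP at [0.189, -0.463, 0.231] pointing down, gripper open.
Joint ranges: [-2.98, 2.98], [-0.74, 1.72], [-1.14, 1.35], [-2.1, 2.04], [-1.57, 1.44], [-3.14, 3.14]. Speed limits (rad/s): [1.89, 1.89, 2.39, 2.57, 3.14, 3.14].

### API

Orientations are given as a rotation vector (axis times angle).
In Python, from plant import r gives the robot as it stands.
- The arm moves only by the tool servo_tool, never from a script. Its argument "plan" is a list of rows, each an object with "travel": the shift along the world's x, y, z in mm, a list of three; "twist": the turn, a rotation vector about the world's x, y, z in rad, a list of three; "jaw": the closure, from 0 (fully open) to 1 (shut). A call has 1 to 5 rows; each row is the pose to reach, as a shift and turn from the pose commanded when the call began; what a row does not reach only later rows make up. A row lasts 1/8 s, in which the tool goes at most 62.5 mm and 10.7 degrees, less where a joint would pass 70% of its speed; a pose out of reach is approached as far as the arm can. A call with a gripper value outside its range is refused whole. The fingers move at their own pace and stop on an object; "grip_force" is the grip in N (left out, the last holds). Time passes only in rows, so rows that repeat a pose let the fingers close. It gives the time, the measured TCP pose, the force, the opening and the grip force at its end, in the units of the state.
- r.state(): the state, without advancing time (a new reading comes with each control period).
- r.get_image(name): name is "scene" or "top"; returns a dict with "img" (384x512x3 uint8, blue, green, red), "z_map" (384x512 float32, m along the optical axis (not along the pixel's ray), 0 where there is no reading), "fx", "fy", "cx", "cy" (pixels), "cam_to_world" (4x4, takes a point from camera to world coordinates). Camera axes: x right, y down, z forward; pixel columns grow to the right and rows downward; lengths in m; the calibration is good to about 2 mm. A picture is of the moment at which its call begins.
- r.finish_job(): hands the job in; it is judged then, once.
The state is a dict: "time": time; "qpos": joint angles; "qvel": joint speeds; "joint_torque": joint torques, N m; "eef_pos": TCP position; "orientation": TCP orientation; "contact_force": force on the tool from outside, world axes, zero at the start; "ft_torque": the same for the moment, N m; "width": opening from 0.0 (shut) to 1.0 (fully open); "grasp_force": force on a finger pad.
Only numpy, scipy, OpenCV 4.12 (cv2) and the standard library are available. Lean on these libraries where they do the work, as an engineer would, in place of code of your own. Each camera call takes 0.05 s, during which the arm holds its last target. There are 200 camera calls.

### The job

Pick up the black marble specimen plinth from the newspaper, lay it lengthwise on the open upper part of the sloped feed chute, and push it down the chute until it is fully home against the escapement stop, with the stop's orange feeler pressed all the way in; the jig head overhangs the last stretch, so lean the tool to reach in below it. Feel for the stop and push gently, as ramming it trips the escapement. Leave the plinth lying there, let go of it, and leave the cup, the foam block and the brush where they are.

Things in the scene. Friction and masses are not known exactly. Their poses are not given: they have to be found in the camera images.
- plinth_center (a point): Centre of the loose black marble plinth, a plain block 80 (its x) by 50 (its y) by 40 mm (its z), about 0.4 kg, with a thin brass plate on top. It starts flat on the table, top up. It may go into the chute either end first.
- lane: Aluminium lane of the chute, sloping 15 degrees down away from the robot. x points down the slope, y across, z square to the floor; origin on the floor's centre line, 90 mm under the jig head's front edge. Floor x = -170 to 130 mm, open at the upper end, 60 mm wide inside; walls 12 mm high, 6 mm thick. The plinth does not slide by itself: friction holds it where it is let go.
- load_point (a point): Point on the lane floor's centre line, 65 mm up the slope from the lane's origin: a good place to lay the plinth's middle, clear of the jig head. Axes as the lane's.
- head_edge (a point): Middle of the lower front edge (yellow) of the jig head, a grey box over the lane; in the lane's frame x = 0 to 120, y = -50 to 50, z = 90 to 165 mm, on posts at x = 72 to 118, y = 40 to 50 mm either side. An upright gripper body strikes it before the plinth is home; a tool leaned 30 to 45 degrees from vertical, fingers pointing down the chute, fits.
- feeler (a joint): Travel (m) of the stop's orange feeler pad, 44 mm wide, 5 to 31 mm above the floor: 0 free, 0.010 all the way in. Soft spring (under 2 N; the plinth stays when let go), then solid: a clear rise over the 2 to 5 N of sliding. The stop's setting is not given and must be felt: with the plinth home, its rear (upstream) face is anywhere from x = 10 to 32 mm in the lane's frame.
- trip (a joint): Overload travel of the escapement behind the feeler, in m: 0 = as it should be; it gives way (up to 0.020) when the stop is pushed with more than about 25 N.
- cup_mid (a point): Middle of the loose brown paper cup, 80 mm across and 105 mm high, a bystander.
- foam_mid (a point): Middle of the loose white foam block, 50 x 60 x 45 mm, a bystander.
- brush_grip (a point): Handle of the loose blue brush, 170 mm long, lying flat, a bystander.

How it is judged:
By the outcome, as a careful person would: the job done as asked, in the order asked, and still so for the second after the job is handed in, with the robot touching nothing.
It also fails if it takes over 59 s, if anything falls off the work surface, if the arm or the gripper's body presses on something with over 40 N, if the wrist force passes 120 N, or if a joint passes its speed limit or range.

## Working session

There is one attempt and no reset: what is moved stays moved. The work goes in short steps, Python scripts to look and compute and a tool call to move; the robot and the scene stay as the last step left them, time stands still between calls to the robot, and variables do not carry over. Pictures are saved under pics/ and viewed, at most 10 in all, crops included, and the job is handed in when it is done.

Besides the shell and the picture viewer there is one more tool, called after "Request:" as name(argument=value, ...), one argument or row to a line, values as JSON. servo_tool: Moves the arm, as the interface text tells. Its arguments: {"type":"object","properties":{"plan":{"type":"array"},"grip_force":{"type":"number"}},"required":["plan"]}

```bash
ls; mkdir -p pics; python3 - <<'E'
from plant import r
import cv2,numpy as np
for n in("scene","top"):
    d=r.get_image(n); cv2.imwrite(f"pics/{n}0.png",d["img"]); np.savez(f"{n}0.npz",**d)
    print(n,d["fx"],d["cx"],d["cy"],np.round(d["cam_to_world"],3).tolist())
print(r.state())
E
```

```text
pics
scene 369.841313937552 249.6091991403772 194.53310658287197 [[-0.559, 0.513, -0.652, 1.232], [0.829, 0.342, -0.442, 0.435], [-0.004, -0.788, -0.616, 0.707], [0.0, 0.0, 0.0, 1.0]]
top 460.8520459758382 255.16262003163052 194.00864527346178 [[0.028, -0.981, 0.191, 0.323], [-1.0, -0.028, 0.006, 0.011], [-0.0, -0.192, -0.981, 1.491], [0.0, 0.0, 0.0, 1.0]]
{'time': 0.1, 'qpos': array([-1.18399078e+00,  2.13319510e-01, -3.49664073e-02,  1.32351743e+00,
       -3.74302822e-06,  1.57081595e+00]), 'qvel': array([ 0.00100639, -0.00092312,  0.00163069, -0.00031066,  0.00016109,
        0.00046045]), 'joint_torque': array([ 2.51843749e-04, -6.87249756e+01,  4.87805772e+01,  1.22427772e-02,
        9.42481336e-06,  2.27214088e-06]), 'eef_pos': array([ 0.18850025, -0.46277851,  0.23087126]), 'orientation': array([-3.08205731e+00, -6.03591976e-01,  3.09711877e-04]), 'contact_force': array([ 0.16568953, -0.29301787, -0.3933172 ]), 'ft_torque': array([ 0.02670394, -0.02580278,  0.07556606]), 'grasp_force': 0.0, 'width': 1.0007877711184274}
```

View pics/scene0.png

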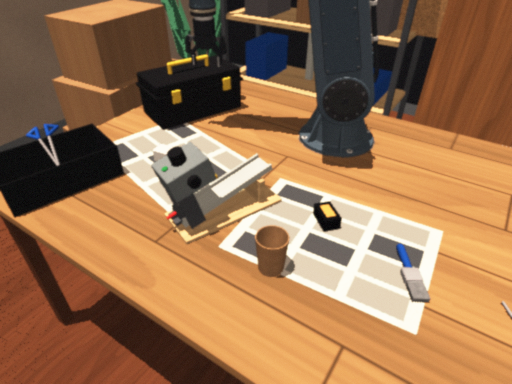

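View pics/top0.png

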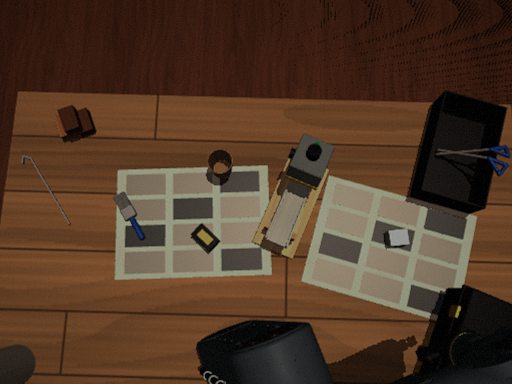

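Scene: the plinth is at (328,215), the cup at (271,250), the brush at (410,270), and the chute runs from (255,175) to the jig head at (190,180). Top: the plinth is at (205,237), the lane runs from (272,235) up to the head at (312,155), the cup is at (220,165) and the foam at (398,238).

```bash
cat > h.py <<'E'
import numpy as np,cv2
def cloud(d):
    h,w=d["z_map"].shape; v,u=np.mgrid[:h,:w]; z=d["z_map"]
    p=np.stack([(u-d["cx"])/d["fx"]*z,(v-d["cy"])/d["fy"]*z,z,np.ones_like(z)],-1)
    return (p@np.array(d["cam_to_world"]).T)[...,:3]
def ray(d,u,v,h):
    T=np.array(d["cam_to_world"]); k=T[:3,:3]@[(u-d["cx"])/d["fx"],(v-d["cy"])/d["fy"],1]
    return T[:3,3]+k*(h-T[2,3])/k[2]
def proj(d,P):
    T=np.linalg.inv(np.array(d["cam_to_world"])); p=T[:3,:3]@P+T[:3,3]
    return np.array([d["fx"]*p[0]/p[2]+d["cx"],d["fy"]*p[1]/p[2]+d["cy"]])
E
python3 - <<'E'
from h import *
for n,(x0,y0,x1,y1) in dict(top=(165,120,345,270),scene=(140,130,360,290)).items():
    d=dict(np.load(n+"0.npz")); C=cloud(d)
    im=d["img"].astype(float); im=np.clip(255*(im/255)**.6,0,255).astype(np.uint8)
    cv2.imwrite(f"pics/{n}c.png",cv2.resize(im[y0:y1,x0:x1],None,fx=3.6,fy=3.6,interpolation=cv2.INTER_CUBIC))
    hsv=cv2.cvtColor(d["img"],cv2.COLOR_BGR2HSV)
    bx=(slice(222,252),slice(188,225)) if n=="top" else (slice(195,235),slice(305,350))
    P=C[bx]; H=hsv[bx]
    m=(P[...,2]>.033)&(P[...,2]<.05)
    q=P[m]; rc=cv2.minAreaRect((q[:,:2]*1000).astype(np.float32)); print(n,"plinth top",q[:,2].mean(),m.sum(),rc)
    b=m&(H[...,1]>110)&(H[...,2]>90); q=P[b]; print("brass",b.sum(),q.mean(0),cv2.minAreaRect((q[:,:2]*1000).astype(np.float32)))
    # head edge yellow, lane
    Y=(hsv[...,0]>20)&(hsv[...,0]<35)&(hsv[...,1]>120)&(hsv[...,2]>120)&(C[...,2]>.08)&(C[...,0]>.3); print("yellow",np.argwhere(Y)[:8].tolist(),C[Y].mean(0) if Y.any() else 0)
    s=[(275,230),(280,220),(285,210),(290,200),(295,190),(305,165),(310,140)] if n=="top" else [(250,175),(240,180),(225,190),(210,200)]
    for u,v in s: print(u,v,np.round(C[v,u],3),d["img"][v,u])
E
```

```text
top plinth top 0.04057530597732213 394 ((462.76251220703125, 173.5537109375), (80.88143157958984, 49.40158462524414), 49.16885757446289)
brass 129 [0.46430222 0.17425865 0.04113883] ((464.55548095703125, 174.2796173095703), (48.50468444824219, 26.4493465423584), 51.07978820800781)
yellow [[232, 204], [236, 201]] [0.32284919 0.01109843 1.4914776 ]
275 230 [ 0.485 -0.044  0.104] [110 130 140]
280 220 [ 0.517 -0.059  0.091] [105 124 134]
285 210 [ 0.55  -0.074  0.083] [109 127 137]
290 200 [ 0.583 -0.09   0.077] [111 130 140]
295 190 [ 0.617 -0.106  0.067] [40 46 51]
305 165 [ 0.659 -0.121  0.221] [63 72 75]
310 140 [ 0.74  -0.137  0.201] [64 73 74]
scene plinth top 0.03955670428332378 379 ((466.8609313964844, 175.29356384277344), (82.1170654296875, 51.29331970214844), 47.84280776977539)
brass 153 [0.46600238 0.17515648 0.04024861] ((464.911865234375, 174.96554565429688), (58.637210845947266, 32.55813217163086), 47.77720260620117)
yellow [[54, 206], [55, 197], [56, 196], [56, 197]] [1.23213369 0.43473983 0.70702651]
250 175 [ 0.509 -0.054  0.096] [231 244 249]
240 180 [ 0.535 -0.071  0.087] [233 245 250]
225 190 [ 0.583 -0.089  0.073] [234 246 251]
210 200 [ 0.629 -0.108  0.059] [ 99 114 122]
```

View pics/topc.png

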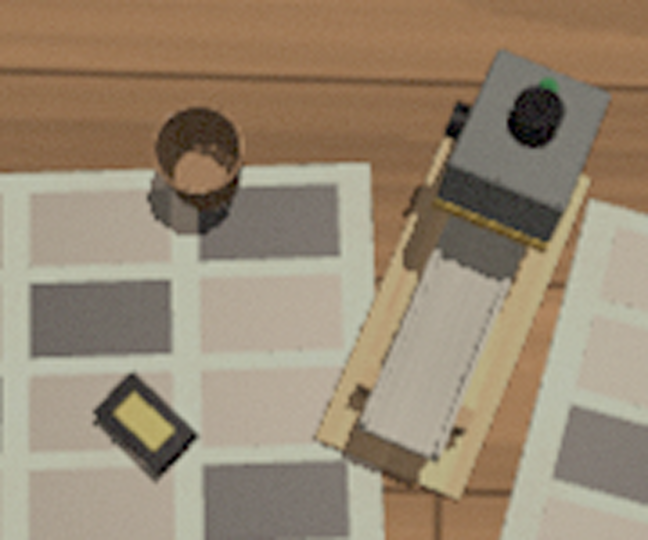

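View pics/scenec.png

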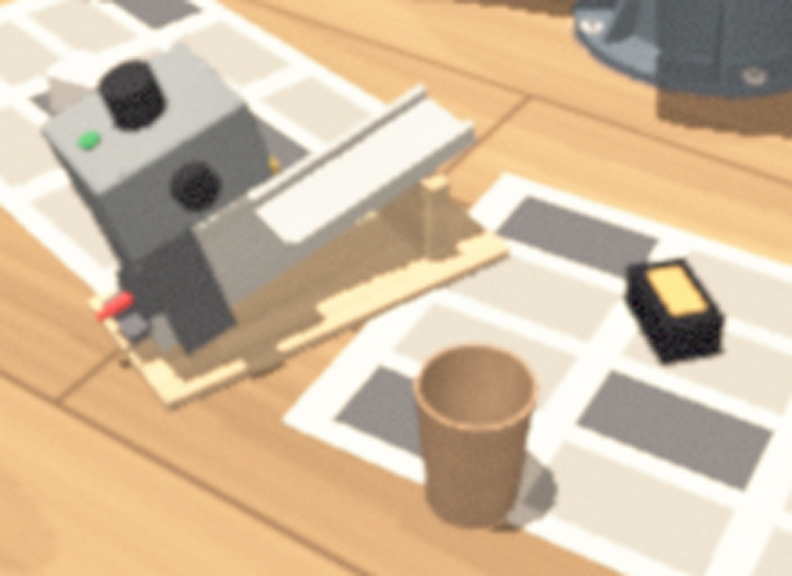

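The top crop shows the yellow head edge from (437,203) to (546,247) and the lane walls from (370,430) to (440,250) on the left and (437,457) to (512,285) on the right. The scene crop confirms an empty open lane with the feeler hidden under the head. I'll fit the lane frame next.

```bash
cat >> h.py <<'E'
def lane_R(yaw,s=np.radians(15)):
    c,n=np.cos(yaw),np.sin(yaw)
    x=np.array([c*np.cos(s),n*np.cos(s),-np.sin(s)]); y=np.array([-n,c,0]); return np.stack([x,y,np.cross(x,y)],1)
E
python3 - <<'E'
from h import *
D={n:dict(np.load(n+"0.npz")) for n in("top","scene")}
for n,d in D.items():
    C=cloud(d).reshape(-1,3); C=C[(C[:,2]>.03)&(C[:,2]<.3)&(C[:,0]>.4)]
    yaw=np.radians(-25); O=np.array([.617,-.106,.065])
    for it in range(6):
        R=lane_R(yaw); L=(C-O)@R
        f=L[(abs(L[:,1])<.022)&(L[:,0]>-.15)&(L[:,0]<-.03)&(abs(L[:,2])<.012)]
        t=L[(abs(L[:,2]-.165)<.006)&(abs(L[:,1])<.08)&(L[:,0]>-.04)&(L[:,0]<.16)]
        rc=cv2.minAreaRect((t[:,:2]*1000).astype(np.float32)); a=(rc[2]+45)%90-45
        z=np.median(f[:,2]); A=np.c_[f[:,0],f[:,1],np.ones(len(f))]; s=np.linalg.lstsq(A,f[:,2],rcond=None)[0]
        off=np.array([rc[0][0]/1000-.06,rc[0][1]/1000,z])
        O=O+R@off; yaw+=np.radians(a)
    print(n,"O",O.round(4),"yaw",np.degrees(yaw).round(2),rc,"floor slopes",s.round(4),len(f),"headtop z",np.median(t[:,2]))
    w=L[(L[:,0]>-.15)&(L[:,0]<-.03)&(abs(L[:,2]-.012)<.004)]
    for sg in(1,-1):
        q=w[(w[:,1]*sg>.022)&(w[:,1]*sg<.045)]; print("wall",sg,len(q),np.percentile(q[:,1],[5,50,95]).round(4), np.polyfit(q[:,0],q[:,1],1).round(3) if len(q)>5 else 0)
    fl=L[(abs(L[:,1])<.036)&(L[:,0]<-.1)&(abs(L[:,2]-.006)<.01)]; print("upper end x",np.percentile(fl[:,0],[0,.5,1]).round(4))
E
```

```text
top O [ 0.5966 -0.1051  0.0684] yaw -22.17 ((60.00000762939453, 0.001251220703125), (99.72798919677734, 124.77192687988281), 89.99995422363281) floor slopes [-0.002  -0.0105 -0.0003] 510 headtop z 0.16470155478745488
wall 1 64 [0.0284 0.0315 0.034 ] [0.011 0.032]
wall -1 65 [-0.0371 -0.0345 -0.0318] [ 0.004 -0.034]
upper end x [-0.172  -0.1712 -0.1704]
scene O [ 0.6001 -0.1042  0.068 ] yaw -21.42 ((59.999996185302734, -7.62939453125e-06), (120.18138122558594, 104.07612609863281), 1.6007000169793173e-07) floor slopes [0.0019 0.0007 0.0002] 374 headtop z 0.16487287123427397
wall 1 105 [0.0287 0.0334 0.0358] [-0.005  0.032]
wall -1 93 [-0.0375 -0.0325 -0.0294] [ 0.004 -0.033]
upper end x [-0.1708 -0.1699 -0.1692]
```

Request:
servo_tool(
  plan=[
    {"travel": [24,55,0],"twist": [0,0,0.04],"jaw": 0},
    {"travel": [48,110,0],"twist": [0,0,0.08],"jaw": 0},
    {"travel": [72,165,0],"twist": [0,0,0.12],"jaw": 0},
    {"travel": [96,220,0],"twist": [0,0,0.16],"jaw": 0},
    {"travel": [119,275,0],"twist": [0,0,0.2],"jaw": 0},
  ],
  grip_force=40,
)

```text
time: 0.72
eef_pos: [0.3078, -0.1863, 0.2312]
orientation: [3.007, 0.91, 0.0]
contact_force: [1.6, -0.2, 0.8]
width: 1.004
grasp_force: 0.0
```

Request:
servo_tool(
  plan=[
    {"travel": [24,55,0],"twist": [0,0,0.05],"jaw": 0},
    {"travel": [48,110,0],"twist": [0,0,0.1],"jaw": 0},
    {"travel": [72,165,0],"twist": [0,0,0.15],"jaw": 0},
    {"travel": [96,220,0],"twist": [0,0,0.2],"jaw": 0},
    {"travel": [119,275,0],"twist": [0,0,0.26],"jaw": 0},
  ],
)

```text
time: 1.35
eef_pos: [0.4269, 0.0891, 0.2312]
orientation: [2.863, 1.294, 0.0]
contact_force: [0.4, -1.4, -0.2]
width: 0.998
grasp_force: 0.0
```

```bash
cat >> h.py <<'E'
from scipy.spatial.transform import Rotation as Rt
O=np.array([.598,-.105,.0682]); YAW=np.radians(-21.8); RL=lane_R(YAW)
def to(st,P,R):
    d=(np.array(P)-st["eef_pos"])*1000
    w=(Rt.from_matrix(R)*Rt.from_rotvec(st["orientation"]).inv()).as_rotvec()
    return d.round(1),w.round(3)
def down(a): c,s=np.cos(a),np.sin(a); return np.array([[c,s,0],[s,-c,0],[0,0,-1.]])
def lane_tool(lean): # lean from -z_lane toward +x_lane
    c,s=np.cos(lean),np.sin(lean); return RL@np.array([[c,0,s],[0,-1,0],[s,0,-c]])
E
python3 - <<'E'
from h import *; from plant import r
s=r.state(); print(s["time"],s["eef_pos"],s["qpos"].round(2),s["contact_force"])
print(to(s,[.4648,.1744,.015],down(np.radians(48.5))))
E
```

```text
1.35 [0.42688904 0.08908168 0.23121393] [ 0.21  0.08 -0.19  1.3  -0.    2.5 ] [ 0.40053209 -1.36143294 -0.24684014]
(array([  37.9,   85.3, -216.2]), array([ 0.   ,  0.   , -0.003]))
```

Request:
servo_tool(
  plan=[
    {"travel": [19,43,-20],"twist": [0,0,0],"jaw": 0},
    {"travel": [38,85,-60],"twist": [0,0,0],"jaw": 0},
    {"travel": [38,85,-115],"twist": [0,0,0],"jaw": 0},
    {"travel": [38,85,-170],"twist": [0,0,0],"jaw": 0},
    {"travel": [38,85,-216],"twist": [0,0,0],"jaw": 0},
  ],
)

```text
time: 1.98
eef_pos: [0.4637, 0.1718, 0.0131]
orientation: [-2.864, -1.291, 0.002]
contact_force: [1.1, -0.0, -0.2]
width: 1.004
grasp_force: 0.0
```

Request:
servo_tool(
  plan=[
    {"travel": [0,0,0],"twist": [0,0,0],"jaw": 0.3},
    {"travel": [0,0,0],"twist": [0,0,0],"jaw": 0.6},
    {"travel": [0,0,0],"twist": [0,0,0],"jaw": 1},
    {"travel": [0,0,0],"twist": [0,0,0],"jaw": 1},
    {"travel": [0,0,0],"twist": [0,0,0],"jaw": 1},
  ],
  grip_force=40,
)

```text
time: 2.6
eef_pos: [0.4659, 0.1724, 0.0172]
orientation: [2.864, 1.291, 0.005]
contact_force: [-1.3, -1.4, 9.8]
width: 0.575
grasp_force: 44.2
```

Request:
servo_tool(
  plan=[
    {"travel": [0,0,5],"twist": [0,0,0],"jaw": 1},
    {"travel": [0,0,30],"twist": [0,0,0],"jaw": 1},
    {"travel": [0,0,80],"twist": [0,0,0],"jaw": 1},
    {"travel": [0,0,130],"twist": [0,0,0.15],"jaw": 1},
    {"travel": [0,0,180],"twist": [0,0,0.33],"jaw": 1},
  ],
)

```text
time: 3.22
eef_pos: [0.4643, 0.1718, 0.1978]
orientation: [2.608, 1.751, 0.001]
contact_force: [0.5, 1.8, -3.6]
width: 0.577
grasp_force: 43.3
```

```bash
cat >> h.py <<'E'
def lane_tool(lean): # lean from -z_lane toward +x_lane
    c,s=np.cos(lean),np.sin(lean); return RL@np.array([[-c,0,s],[0,1,0],[-s,0,-c]])
E
python3 - <<'E'
from h import *; from plant import r
s=r.state(); print(s["eef_pos"],s["width"],s["grasp_force"],s["contact_force"])
print(to(s,O+RL@[-.075,0,.095],lane_tool(0)))
print(to(s,[.5,0,.24],down(np.radians(158.2))))
d=r.get_image("scene"); d2=r.get_image("top")
im=np.hstack([cv2.resize(d["img"][80:280,180:400],None,fx=1.8,fy=1.8),cv2.resize(d2["img"][130:330,130:350],None,fx=1.8,fy=1.8)])
cv2.imwrite("pics/lift.png",im)
E
```

```text
[0.46428185 0.17184214 0.19775359] 0.5766259989321126 43.2733941078186 [ 0.54604747  1.78777952 -3.60420284]
(array([  89.3, -259.1,  -18.4]), array([0.267, 0.114, 1.569]))
(array([  35.7, -171.8,   42.2]), array([-1.000e-03,  0.000e+00,  1.579e+00]))
```

View pics/lift.png

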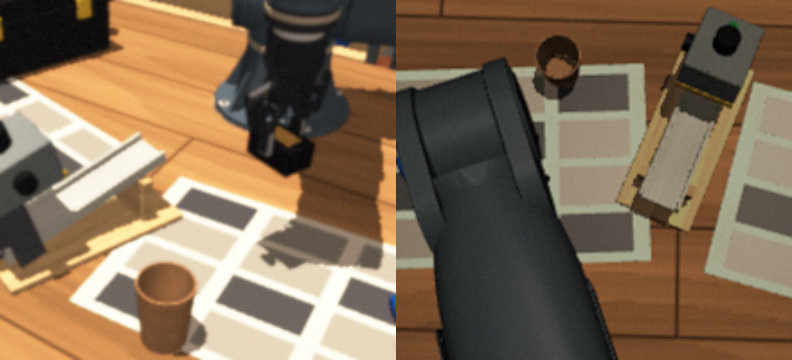

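Request:
servo_tool(
  plan=[
    {"travel": [6,-15,20],"twist": [0.027,0.011,0.157],"jaw": 1},
    {"travel": [12,-30,40],"twist": [0.054,0.023,0.314],"jaw": 1},
    {"travel": [20,-60,42],"twist": [0.081,0.034,0.471],"jaw": 1},
    {"travel": [28,-90,42],"twist": [0.108,0.046,0.628],"jaw": 1},
    {"travel": [36,-120,42],"twist": [0.135,0.057,0.785],"jaw": 1},
  ],
)

```text
time: 3.95
eef_pos: [0.5005, 0.0509, 0.237]
orientation: [-1.663, -2.497, -0.04]
contact_force: [0.7, -0.3, -4.7]
width: 0.576
grasp_force: 43.6
```

Request:
servo_tool(
  plan=[
    {"travel": [10,-28,0],"twist": [0.027,0.011,0.157],"jaw": 1},
    {"travel": [20,-56,0],"twist": [0.054,0.023,0.314],"jaw": 1},
    {"travel": [30,-84,0],"twist": [0.081,0.034,0.471],"jaw": 1},
    {"travel": [42,-112,0],"twist": [0.108,0.046,0.628],"jaw": 1},
    {"travel": [53,-139,0],"twist": [0.133,0.057,0.784],"jaw": 1},
  ],
)

```text
time: 4.58
eef_pos: [0.5537, -0.0881, 0.2367]
orientation: [-0.548, -2.829, -0.07]
contact_force: [1.0, -0.2, -3.2]
width: 0.573
grasp_force: 43.6
```

```bash
python3 - <<'E'
from h import *; from plant import r
s=r.state(); print(s["time"],s["eef_pos"],s["qpos"].round(2),s["contact_force"])
for z in(.095,.045,.022): print(z,to(s,O+RL@[-.075,0,z],lane_tool(0)))
d=r.get_image("scene"); C=cloud(d); L=(C-O)@RL
m=(abs(L[...,0]+.075)<.06)&(abs(L[...,1])<.05)&(L[...,2]>.06)&(d["img"].max(-1)<60)
q=(L[m]*1000); print(m.sum(),np.percentile(q,[1,5,50,95,99],axis=0).round(1))
cv2.imwrite("pics/over.png",cv2.resize(d["img"][80:280,130:330],None,fx=3,fy=3))
E
```

```text
4.575 [ 0.55373606 -0.08813132  0.23673137] [-0.19  0.61  0.54  1.75  0.05  0.19] [ 0.99261941 -0.24042323 -3.19964346]
0.095 (array([ -0.2,   0.9, -57.4]), array([ 0.001, -0.003,  0.002]))
0.045 (array([ -12.2,    5.7, -105.7]), array([ 0.001, -0.003,  0.002]))
0.022 (array([ -17.7,    7.9, -127.9]), array([ 0.001, -0.003,  0.002]))
4533 [[-130.5  -27.3  142.2]
 [-122.6  -14.1  163.6]
 [ -74.9   32.2  395.9]
 [ -33.3   47.1  492.4]
 [ -30.3   49.3  505.1]]
```

View pics/over.png

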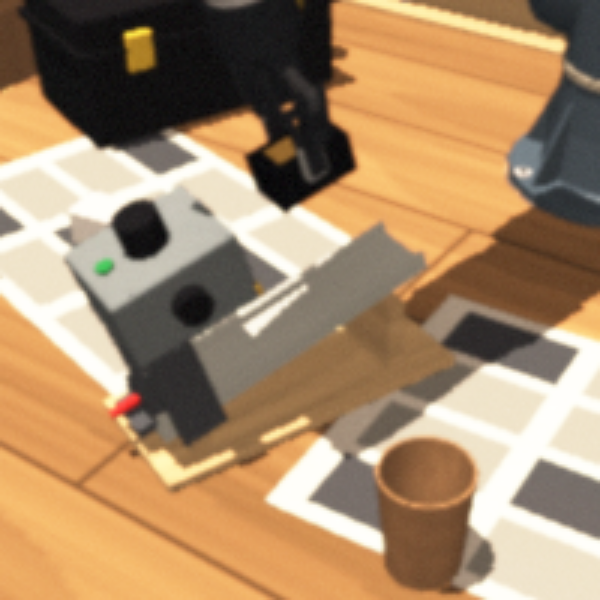

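The plinth is held at about (300,165), parallel to the lane and above its open upper part. The head is at (160,240). I'll lower and check its lateral position.

Request:
servo_tool(
  plan=[
    {"travel": [0,1,-50],"twist": [0,0,0],"jaw": 1},
    {"travel": [-6,3,-80],"twist": [0,0,0],"jaw": 1},
    {"travel": [-12,6,-105],"twist": [0,-0.002,0],"jaw": 1},
    {"travel": [-12,6,-105],"twist": [0,-0.002,0],"jaw": 1},
  ],
)

```text
time: 5.12
eef_pos: [0.5401, -0.0807, 0.1309]
orientation: [-0.554, -2.827, -0.07]
contact_force: [-0.1, -0.2, -3.4]
width: 0.574
grasp_force: 43.6
```

```bash
python3 - <<'E'
from h import *; from plant import r
s=r.state(); print(s["time"],((s["eef_pos"]-O)@RL*1000).round(1),s["contact_force"])
d=r.get_image("scene"); C=cloud(d); L=(C-O)@RL*1000
m=(abs(L[...,0]+75)<60)&(abs(L[...,1])<60)&(L[...,2]>16)&(L[...,2]<75)&(d["img"].max(-1)<70)
q=L[m]; f=q[q[:,1]>20]
print(m.sum(),"bounds",np.percentile(q,[1,5,50,95,99],axis=0).round(1).tolist())
t=q[(q[:,2]<60)&(q[:,1]>15)]; 
sd=t[(t[:,2]>30)&(t[:,2]<55)]; print("side y fit vs x",np.polyfit(sd[:,0],sd[:,1],1))
cv2.imwrite("pics/low.png",cv2.resize(d["img"][110:270,160:320],None,fx=3.7,fy=3.7))
E
```

```text
5.125 [-76.8   1.1  44.3] [-0.07167404 -0.22032285 -3.39816644]
407 bounds [[-115.5, -23.5, 30.1], [-112.1, -16.9, 32.7], [-63.6, 25.4, 56.3], [-38.3, 37.9, 69.0], [-37.9, 40.7, 72.6]]
side y fit vs x [-2.12603346e-02  2.45982938e+01]
```

View pics/low.png

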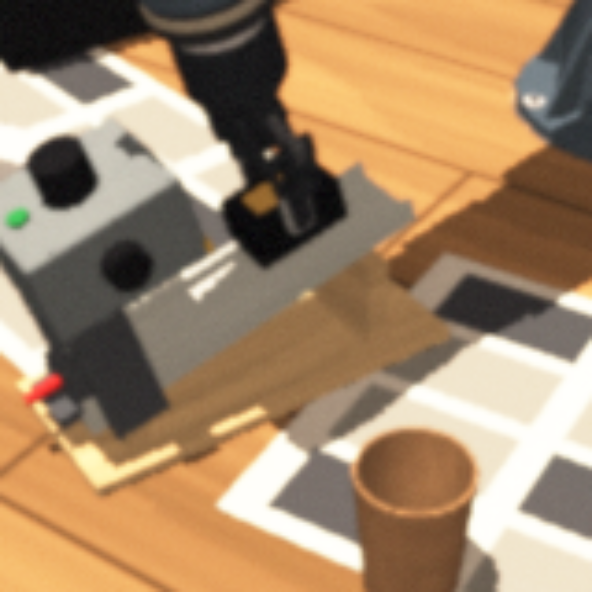

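The plinth at (285,215) sits just above the lane between the walls, about 1 mm to one side. I'll lower it onto the floor.

Request:
servo_tool(
  plan=[
    {"travel": [-3,0,-10],"twist": [0,0,0],"jaw": 1},
    {"travel": [-5.5,1,-20],"twist": [0,0,0],"jaw": 1},
    {"travel": [-6,1,-22],"twist": [0,0,0],"jaw": 1},
    {"travel": [-6,1,-22],"twist": [0,0,0],"jaw": 1},
  ],
)

```text
time: 5.68
eef_pos: [0.5356, -0.08, 0.1103]
orientation: [-0.553, -2.831, -0.07]
contact_force: [0.9, -0.6, -3.3]
width: 0.572
grasp_force: 43.6
```

Request:
servo_tool(
  plan=[
    {"travel": [-0.3,0.1,-1],"twist": [0,0,0],"jaw": 1},
    {"travel": [-0.5,0.2,-2],"twist": [0,0,0],"jaw": 1},
    {"travel": [-0.5,0.2,-2],"twist": [0,0,0],"jaw": 1},
  ],
)

```text
time: 6.05
eef_pos: [0.5351, -0.0798, 0.1083]
orientation: [-0.553, -2.831, -0.07]
contact_force: [-0.2, -0.3, -5.1]
width: 0.579
grasp_force: 43.6
```

Request:
servo_tool(
  plan=[
    {"travel": [-0.5,0.2,-2],"twist": [0,0,0],"jaw": 1},
    {"travel": [-0.5,0.2,-2],"twist": [0,0,0],"jaw": 1},
  ],
)

```text
time: 6.3
eef_pos: [0.5345, -0.0796, 0.1061]
orientation: [-0.553, -2.831, -0.07]
contact_force: [-0.1, -0.1, -3.8]
width: 0.573
grasp_force: 43.6
```

Request:
servo_tool(
  plan=[
    {"travel": [-0.4,0.2,-1.5],"twist": [0,0,0],"jaw": 1},
    {"travel": [-0.4,0.2,-1.5],"twist": [0,0,0],"jaw": 1},
  ],
)

```text
time: 6.55
eef_pos: [0.5342, -0.0794, 0.1048]
orientation: [-0.553, -2.831, -0.07]
contact_force: [0.7, -0.3, -3.1]
width: 0.574
grasp_force: 43.8
```

```bash
python3 - <<'E'
from h import *; from plant import r
s=r.state(); print(s["time"],((s["eef_pos"]-O)@RL*1000).round(1),s["contact_force"])
E
```

```text
6.55 [-75.8   0.1  17.6] [ 0.70718769 -0.32317063 -3.05621795]
```

Request:
servo_tool(
  plan=[
    {"travel": [-0.4,0.2,-1.5],"twist": [0,0,0],"jaw": 1},
    {"travel": [-0.4,0.2,-1.5],"twist": [0,0,0],"jaw": 1},
  ],
)

```text
time: 6.8
eef_pos: [0.5343, -0.0794, 0.1047]
orientation: [-0.554, -2.833, -0.07]
contact_force: [-0.9, -1.7, 16.0]
width: 0.581
grasp_force: 45.9
```

Request:
servo_tool(
  plan=[
    {"travel": [-0.3,0.1,-1],"twist": [0,0,0],"jaw": 1},
    {"travel": [-0.3,0.1,-1],"twist": [0,0,0],"jaw": 1},
  ],
)

```text
time: 7.05
eef_pos: [0.5343, -0.0795, 0.1046]
orientation: [-0.554, -2.834, -0.07]
contact_force: [-1.9, -2.0, 29.1]
width: 0.578
grasp_force: 47.4
```

Request:
servo_tool(
  plan=[
    {"travel": [0.5,-0.2,1.8],"twist": [0,0,0],"jaw": 1},
    {"travel": [0.5,-0.2,1.8],"twist": [0,0,0],"jaw": 0.3},
    {"travel": [0.5,-0.2,1.8],"twist": [0,0,0],"jaw": 0},
    {"travel": [0.5,-0.2,1.8],"twist": [0,0,0],"jaw": 0},
    {"travel": [0.5,-0.2,1.8],"twist": [0,0,0],"jaw": 0},
  ],
)

```text
time: 7.68
eef_pos: [0.5339, -0.0793, 0.104]
orientation: [-0.553, -2.831, -0.07]
contact_force: [0.4, -0.1, 0.3]
width: 1.002
grasp_force: 0.0
```

Request:
servo_tool(
  plan=[
    {"travel": [4,-1,20],"twist": [0,0,0],"jaw": 0},
    {"travel": [10,-4,50],"twist": [0,0,0],"jaw": 0},
    {"travel": [0,0,85],"twist": [0,0,0],"jaw": 0},
    {"travel": [-40,15,110],"twist": [0,0,0],"jaw": 0},
    {"travel": [-80,30,110],"twist": [0,0,0],"jaw": 0.5},
  ],
)

```text
time: 8.3
eef_pos: [0.4539, -0.0491, 0.2154]
orientation: [-0.554, -2.834, -0.07]
contact_force: [0.2, 0.5, -0.1]
width: 0.823
grasp_force: 0.0
```

```bash
cat > look.py <<'E'
from h import *; from plant import r; import sys
s=r.state(); print(s["time"],((s["eef_pos"]-O)@RL*1000).round(1),s["contact_force"].round(1),s["width"],s["qpos"].round(2))
d=r.get_image("scene"); C=cloud(d); L=(C-O)@RL*1000
for z0 in(30,):
    m=(L[...,0]>-140)&(L[...,0]<60)&(abs(L[...,1])<32)&(L[...,2]>34)&(L[...,2]<46)
    m&=cv2.morphologyEx(m.astype(np.uint8),cv2.MORPH_OPEN,np.ones((2,2)))>0
    q=L[m]
    if len(q)>5: print("top face",m.sum(),cv2.minAreaRect(q[:,:2].astype(np.float32)),np.median(q[:,2]), np.percentile(q[:,0],[1,50,99]).round(1),np.percentile(q[:,1],[1,50,99]).round(1))
cv2.imwrite(f"pics/{sys.argv[1]}.png",cv2.resize(d["img"][110:270,160:320],None,fx=3.7,fy=3.7))
E
python3 look.py rel
```

```text
8.3 [-187.4   -1.7  102.2] [ 0.2  0.5 -0.1] 0.822972558373331 [-0.15  0.36  0.09  1.55  0.06  0.23]
top face 328 ((-76.125244140625, 5.3397979736328125), (79.42826080322266, 48.49314880371094), 0.6858964562416077) 40.20371319765836 [-114.7  -74.5  -37.2] [-17.6   8.5  27.4]
```

View pics/rel.png

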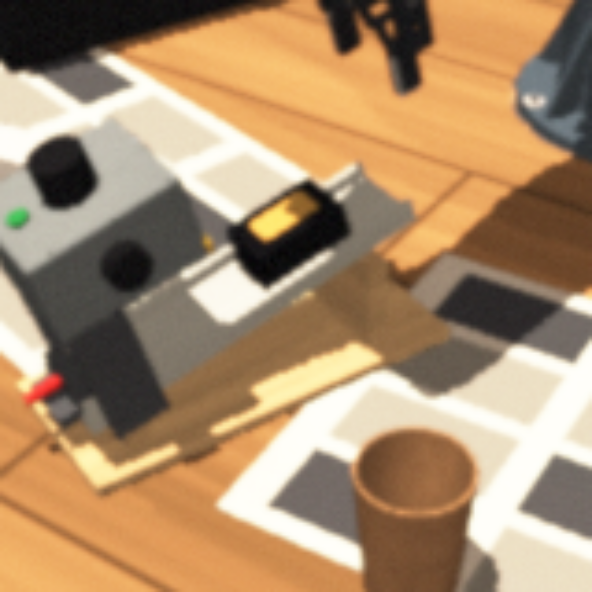

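The plinth lies flat in the lane at (290,230) with its brass side up, square and well clear of the head. Next I lean the shut tool behind it.

```bash
python3 - <<'E'
from h import *; from plant import r
s=r.state(); R=lane_tool(np.radians(55))
for p in([-.165,.001,.07],[-.15,.001,.018]): print(to(s,O+RL@p,R))
print("lx",RL[:,0].round(3),"ly",RL[:,1].round(3),"lz",RL[:,2].round(3))
E
```

```text
(array([ 18.6,  -4.1, -36.2]), array([-0.357, -0.892,  0.005]))
(array([ 19.6,  -4.4, -90.3]), array([-0.357, -0.892,  0.005]))
lx [ 0.897 -0.359 -0.259] ly [0.371 0.928 0.   ] lz [ 0.24  -0.096  0.966]
```

Request:
servo_tool(
  plan=[
    {"travel": [4,-1,0],"twist": [-0.07,-0.175,0],"jaw": 1},
    {"travel": [8,-2,0],"twist": [-0.14,-0.35,0],"jaw": 1},
    {"travel": [12,-3,0],"twist": [-0.21,-0.525,0],"jaw": 1},
    {"travel": [16,-4,-10],"twist": [-0.28,-0.7,0],"jaw": 1},
    {"travel": [19,-4,-30],"twist": [-0.35,-0.875,0.005],"jaw": 1},
  ],
)

```text
time: 8.98
eef_pos: [0.4736, -0.0533, 0.1896]
orientation: [0.48, 2.488, -0.151]
contact_force: [1.9, -0.5, -0.4]
width: 0.001
grasp_force: 0.0
```

Request:
servo_tool(
  plan=[
    {"travel": [0,0,0],"twist": [-0.007,-0.017,0],"jaw": 1},
    {"travel": [0,0,0],"twist": [-0.007,-0.017,0],"jaw": 1},
  ],
)

```text
time: 9.22
eef_pos: [0.4746, -0.0531, 0.1904]
orientation: [0.477, 2.478, -0.155]
contact_force: [1.0, -0.4, 1.3]
width: 0.001
grasp_force: 0.0
```

```bash
python3 look.py lean; python3 - <<'E'
from h import *; from plant import r
s=r.state(); R=lane_tool(np.radians(55))
for p in([-.14,.001,.018],[-.12,.001,.018]): print(to(s,O+RL@p,R))
E
```

```text
9.225 [-160.9    2.4   83.4] [ 1.  -0.4  1.3] 0.0008571992065803563 [ 0.05 -0.3  -0.84  0.45 -0.25  0.36]
top face 334 ((-76.1519775390625, 4.943550109863281), (46.834747314453125, 80.04019927978516), 89.6585922241211) 40.06975639967841 [-115.1  -74.9  -36.6] [-17.8   8.1  27.5]
(array([  1.8,  -2.3, -69.1]), array([-0.027, -0.067,  0.   ]))
(array([ 19.7,  -9.5, -74.2]), array([-0.027, -0.067,  0.   ]))
```

View pics/lean.png

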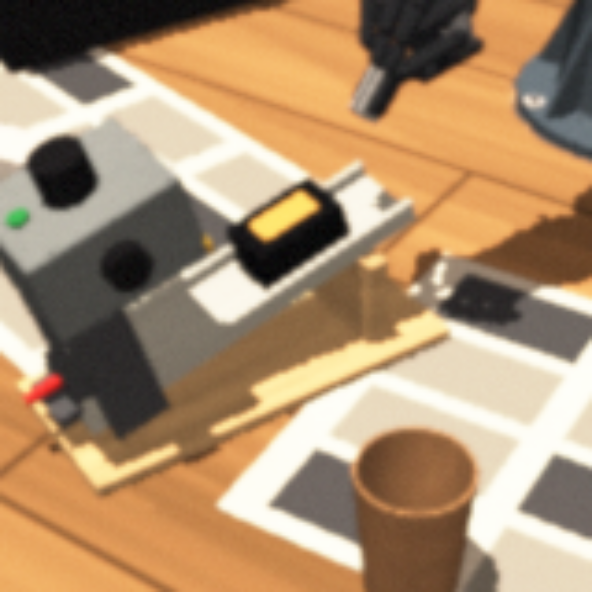

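The tool leans at (370,90), shut, up-slope of the plinth at (290,230). I'll lower it into the lane behind the plinth.

Request:
servo_tool(
  plan=[
    {"travel": [0,0,-20],"twist": [-0.01,-0.03,0],"jaw": 1},
    {"travel": [1,-1,-40],"twist": [-0.02,-0.05,0],"jaw": 1},
    {"travel": [2,-2,-58],"twist": [-0.027,-0.067,0],"jaw": 1},
    {"travel": [2,-2,-68],"twist": [-0.027,-0.067,0],"jaw": 1},
    {"travel": [2,-2,-68],"twist": [-0.027,-0.067,0],"jaw": 1},
  ],
)

```text
time: 9.9
eef_pos: [0.477, -0.0555, 0.1212]
orientation: [0.465, 2.408, -0.17]
contact_force: [-0.0, 0.3, -0.2]
width: 0.001
grasp_force: 0.0
```

```bash
cat > p.py <<'E'
from h import *; from plant import r
s=r.state(); print(s["time"],"lane",((s["eef_pos"]-O)@RL*1000).round(1),"F lane",(s["contact_force"]@RL).round(1),s["qpos"].round(2))
z=Rt.from_rotvec(s["orientation"]).as_matrix()[:,2]@RL; print("lean",np.degrees(np.arctan2(z[0],-z[2])),z.round(3))
E
python3 p.py
```

```text
9.9 lane [-140.     1.    17.3] F lane [-0.1  0.2 -0.2] [ 0.07 -0.23 -1.05  0.11 -0.28  0.36]
lean 54.91645871412676 [ 0.818 -0.002 -0.575]
```

Request:
servo_tool(
  plan=[
    {"travel": [10.8,-4.3,-3.1],"twist": [0,0,0],"jaw": 1},
    {"travel": [21.5,-8.6,-6.2],"twist": [0,0,0],"jaw": 1},
    {"travel": [32.3,-12.9,-9.3],"twist": [0,0,0],"jaw": 1},
    {"travel": [43.1,-17.2,-12.4],"twist": [0,0,0],"jaw": 1},
    {"travel": [53.8,-21.5,-15.5],"twist": [0,0,0],"jaw": 1},
  ],
)

```text
time: 10.52
eef_pos: [0.5301, -0.0772, 0.1048]
orientation: [0.464, 2.407, -0.17]
contact_force: [-0.6, 1.0, 1.7]
width: -0.003
grasp_force: 0.7
```

```bash
python3 p.py
```

```text
10.525 lane [-80.4   0.6  16.4] F lane [-1.4  0.7  1.4] [-0.   -0.07 -0.99 -0.01 -0.24  0.29]
lean 54.986787238157504 [ 0.819 -0.001 -0.574]
```

Request:
servo_tool(
  plan=[
    {"travel": [10.8,-4.3,-2.9],"twist": [0,0,0],"jaw": 1},
    {"travel": [21.5,-8.6,-5.8],"twist": [0,0,0],"jaw": 1},
    {"travel": [32.3,-12.9,-8.7],"twist": [0,0,0],"jaw": 1},
    {"travel": [43.1,-17.2,-11.6],"twist": [0,0,0],"jaw": 1},
    {"travel": [53.8,-21.5,-14.5],"twist": [0,0,0],"jaw": 1},
  ],
)

```text
time: 11.15
eef_pos: [0.5838, -0.0986, 0.0904]
orientation: [0.464, 2.407, -0.17]
contact_force: [-1.1, 0.8, -0.4]
width: 0.001
grasp_force: 0.3
```

```bash
python3 look.py push; python3 p.py
```

```text
11.15 [-20.7   0.7  17.4] [-1.1  0.8 -0.4] 0.001351283825991995 [-0.06  0.07 -0.9  -0.07 -0.21  0.25]
top face 272 ((4.222957611083984, 12.671311378479004), (111.56304168701172, 31.0593318939209), 0.9006993174552917) 40.247672683835475 [-48.1  16.5  59.6] [-1.8 13.7 27.2]
11.2 lane [-19.6   0.8  17.9] F lane [-0.9 -0.   0.6] [-0.06  0.07 -0.9  -0.07 -0.21  0.25]
lean 55.0398083842621 [ 0.82  -0.001 -0.573]
```

View pics/push.png

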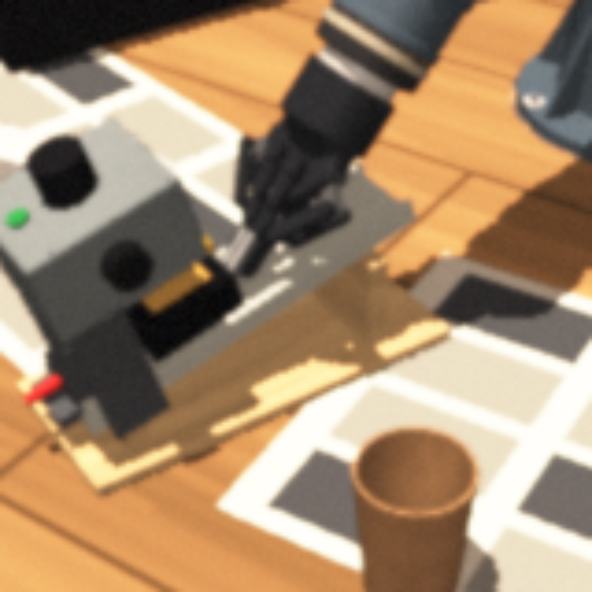

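The fingers at (240,250) are behind the plinth, which is now half under the head at (185,305), and the gripper body has clearance from the head. From here I push slowly.

Request:
servo_tool(
  plan=[
    {"travel": [2.7,-1.1,-0.8],"twist": [0,0,0],"jaw": 1},
    {"travel": [5.4,-2.2,-1.5],"twist": [0,0,0],"jaw": 1},
    {"travel": [8.1,-3.2,-2.3],"twist": [0,0,0],"jaw": 1},
    {"travel": [10.8,-4.3,-3.1],"twist": [0,0,0],"jaw": 1},
    {"travel": [13.5,-5.4,-3.9],"twist": [0,0,0],"jaw": 1},
  ],
)

```text
time: 11.82
eef_pos: [0.5968, -0.1038, 0.0867]
orientation: [0.463, 2.407, -0.17]
contact_force: [-1.1, 0.6, 1.0]
width: -0.005
grasp_force: 0.4
```

```bash
python3 p.py
```

```text
11.825 lane [-6.3  0.7 17.4] F lane [-1.5  0.2  0.7] [-0.07  0.1  -0.88 -0.08 -0.2   0.24]
lean 54.99378168953972 [ 0.819 -0.001 -0.574]
```

Request:
servo_tool(
  plan=[
    {"travel": [0.9,-0.4,-0.3],"twist": [0,0,0],"jaw": 1},
    {"travel": [1.8,-0.7,-0.5],"twist": [0,0,0],"jaw": 1},
    {"travel": [2.7,-1.1,-0.8],"twist": [0,0,0],"jaw": 1},
    {"travel": [3.6,-1.4,-1.0],"twist": [0,0,0],"jaw": 1},
  ],
)

```text
time: 12.32
eef_pos: [0.6003, -0.1051, 0.0857]
orientation: [0.464, 2.407, -0.17]
contact_force: [-1.4, -0.0, 0.5]
width: 0.001
grasp_force: 0.5
```

```bash
python3 p.py
```

```text
12.325 lane [-2.4  0.7 17.5] F lane [-1.4 -0.6  0.1] [-0.07  0.11 -0.87 -0.09 -0.2   0.24]
lean 54.99522112147039 [ 0.819 -0.001 -0.574]
```

Request:
servo_tool(
  plan=[
    {"travel": [0.9,-0.4,-0.3],"twist": [0,0,0],"jaw": 1},
    {"travel": [1.8,-0.7,-0.5],"twist": [0,0,0],"jaw": 1},
    {"travel": [1.8,-0.7,-0.5],"twist": [0,0,0],"jaw": 1},
  ],
)

```text
time: 12.7
eef_pos: [0.6021, -0.1059, 0.0852]
orientation: [0.464, 2.407, -0.17]
contact_force: [-0.4, 0.1, 1.3]
width: 0.002
grasp_force: 0.0
```

```bash
python3 p.py
```

```text
12.7 lane [-0.4  0.7 17.5] F lane [-0.7 -0.1  1.2] [-0.07  0.11 -0.87 -0.09 -0.2   0.24]
lean 54.99418043549876 [ 0.819 -0.001 -0.574]
```

Request:
servo_tool(
  plan=[
    {"travel": [0.7,-0.3,-0.2],"twist": [0,0,0],"jaw": 1},
    {"travel": [1.35,-0.55,-0.4],"twist": [0,0,0],"jaw": 1},
  ],
)

```text
time: 12.95
eef_pos: [0.6034, -0.1064, 0.0848]
orientation: [0.464, 2.407, -0.17]
contact_force: [-0.6, 0.4, 0.5]
width: -0.0
grasp_force: 0.5
```

Request:
servo_tool(
  plan=[
    {"travel": [0.7,-0.3,-0.2],"twist": [0,0,0],"jaw": 1},
    {"travel": [1.35,-0.55,-0.4],"twist": [0,0,0],"jaw": 1},
  ],
)

```text
time: 13.2
eef_pos: [0.6048, -0.107, 0.0844]
orientation: [0.464, 2.407, -0.17]
contact_force: [-0.5, 0.5, 0.5]
width: 0.004
grasp_force: 0.6
```

Request:
servo_tool(
  plan=[
    {"travel": [0.7,-0.3,-0.2],"twist": [0,0,0],"jaw": 1},
    {"travel": [1.35,-0.55,-0.4],"twist": [0,0,0],"jaw": 1},
  ],
)

```text
time: 13.45
eef_pos: [0.6061, -0.1075, 0.084]
orientation: [0.464, 2.407, -0.17]
contact_force: [-1.4, 0.4, 1.0]
width: -0.002
grasp_force: 0.6
```

Request:
servo_tool(
  plan=[
    {"travel": [0.7,-0.3,-0.2],"twist": [0,0,0],"jaw": 1},
    {"travel": [1.35,-0.55,-0.4],"twist": [0,0,0],"jaw": 1},
  ],
)

```text
time: 13.7
eef_pos: [0.6075, -0.108, 0.0836]
orientation: [0.464, 2.407, -0.17]
contact_force: [-1.1, 1.0, 0.7]
width: 0.0
grasp_force: 0.6
```

Request:
servo_tool(
  plan=[
    {"travel": [0.7,-0.3,-0.2],"twist": [0,0,0],"jaw": 1},
    {"travel": [1.35,-0.55,-0.4],"twist": [0,0,0],"jaw": 1},
  ],
)

```text
time: 13.95
eef_pos: [0.6088, -0.1086, 0.0832]
orientation: [0.464, 2.407, -0.17]
contact_force: [-1.1, 0.9, 1.5]
width: -0.001
grasp_force: 0.6
```

Request:
servo_tool(
  plan=[
    {"travel": [0.7,-0.3,-0.2],"twist": [0,0,0],"jaw": 1},
    {"travel": [1.35,-0.55,-0.4],"twist": [0,0,0],"jaw": 1},
  ],
)

```text
time: 14.2
eef_pos: [0.6102, -0.1092, 0.0828]
orientation: [0.464, 2.407, -0.17]
contact_force: [-0.4, 1.5, 1.4]
width: 0.001
grasp_force: 0.8
```

```bash
python3 p.py
```

```text
14.2 lane [ 8.6  0.7 17.5] F lane [-1.2  1.3  1.1] [-0.08  0.13 -0.86 -0.09 -0.19  0.23]
lean 54.99690578457899 [ 0.819 -0.001 -0.574]
```

Request:
servo_tool(
  plan=[
    {"travel": [0.7,-0.3,-0.2],"twist": [0,0,0],"jaw": 1},
    {"travel": [1.35,-0.55,-0.4],"twist": [0,0,0],"jaw": 1},
  ],
)

```text
time: 14.45
eef_pos: [0.6115, -0.1097, 0.0824]
orientation: [0.464, 2.407, -0.17]
contact_force: [-1.9, 0.6, 2.2]
width: 0.0
grasp_force: 0.9
```

Request:
servo_tool(
  plan=[
    {"travel": [0.7,-0.3,-0.2],"twist": [0,0,0],"jaw": 1},
    {"travel": [1.35,-0.55,-0.4],"twist": [0,0,0],"jaw": 1},
  ],
)

```text
time: 14.7
eef_pos: [0.6129, -0.1103, 0.082]
orientation: [0.464, 2.407, -0.17]
contact_force: [-1.9, 0.9, 2.1]
width: 0.002
grasp_force: 1.1
```

Request:
servo_tool(
  plan=[
    {"travel": [0.7,-0.3,-0.2],"twist": [0,0,0],"jaw": 1},
    {"travel": [1.35,-0.55,-0.4],"twist": [0,0,0],"jaw": 1},
  ],
)

```text
time: 14.95
eef_pos: [0.6143, -0.1108, 0.0816]
orientation: [0.464, 2.407, -0.17]
contact_force: [-1.6, 1.3, 2.6]
width: 0.001
grasp_force: 1.3
```

Request:
servo_tool(
  plan=[
    {"travel": [0.7,-0.3,-0.2],"twist": [0,0,0],"jaw": 1},
    {"travel": [1.35,-0.55,-0.4],"twist": [0,0,0],"jaw": 1},
  ],
)

```text
time: 15.2
eef_pos: [0.6156, -0.1114, 0.0812]
orientation: [0.464, 2.407, -0.17]
contact_force: [-2.5, 0.3, 2.5]
width: 0.003
grasp_force: 1.4
```

Request:
servo_tool(
  plan=[
    {"travel": [0.7,-0.3,-0.2],"twist": [0,0,0],"jaw": 1},
    {"travel": [1.35,-0.55,-0.4],"twist": [0,0,0],"jaw": 1},
  ],
)

```text
time: 15.45
eef_pos: [0.6169, -0.1119, 0.0808]
orientation: [0.464, 2.407, -0.17]
contact_force: [-3.1, 2.2, 3.0]
width: -0.001
grasp_force: 1.6
```

```bash
python3 p.py
```

```text
15.45 lane [16.2  0.6 17.4] F lane [-4.3  0.9  1.9] [-0.08  0.15 -0.84 -0.1  -0.19  0.23]
lean 54.99525683372934 [ 0.819 -0.001 -0.574]
```

Request:
servo_tool(
  plan=[
    {"travel": [0.5,-0.2,-0.1],"twist": [0,0,0],"jaw": 1},
    {"travel": [0.9,-0.35,-0.25],"twist": [0,0,0],"jaw": 1},
  ],
)

```text
time: 15.7
eef_pos: [0.6178, -0.1123, 0.0806]
orientation: [0.464, 2.407, -0.17]
contact_force: [-2.3, 0.5, 2.6]
width: -0.002
grasp_force: 1.7
```

Request:
servo_tool(
  plan=[
    {"travel": [0.5,-0.2,-0.1],"twist": [0,0,0],"jaw": 1},
    {"travel": [0.9,-0.35,-0.25],"twist": [0,0,0],"jaw": 1},
  ],
)

```text
time: 15.95
eef_pos: [0.6186, -0.1126, 0.0803]
orientation: [0.464, 2.407, -0.17]
contact_force: [-6.8, 0.9, 6.5]
width: -0.005
grasp_force: 4.1
```

A clear force rise to about 8 N, so this is the solid stop. One small confirming nudge.

Request:
servo_tool(
  plan=[
    {"travel": [0.3,-0.1,-0.1],"twist": [0,0,0],"jaw": 1},
    {"travel": [0.3,-0.1,-0.1],"twist": [0,0,0],"jaw": 1},
  ],
)

```text
time: 16.2
eef_pos: [0.6188, -0.1127, 0.0802]
orientation: [0.464, 2.407, -0.17]
contact_force: [-7.1, 1.9, 7.0]
width: 0.002
grasp_force: 4.4
```

```bash
python3 p.py
```

```text
16.2 lane [18.3  0.6 17.3] F lane [-8.8 -0.8  4.8] [-0.09  0.15 -0.84 -0.1  -0.19  0.23]
lean 54.98856239116122 [ 0.819 -0.001 -0.574]
```

Request:
servo_tool(
  plan=[
    {"travel": [0.3,-0.1,-0.1],"twist": [0,0,0],"jaw": 1},
    {"travel": [0.5,-0.2,-0.1],"twist": [0,0,0],"jaw": 1},
    {"travel": [0.5,-0.2,-0.1],"twist": [0,0,0],"jaw": 1},
  ],
)

```text
time: 16.58
eef_pos: [0.6192, -0.1129, 0.0801]
orientation: [0.464, 2.407, -0.17]
contact_force: [-9.8, 3.3, 8.3]
width: -0.0
grasp_force: 5.9
```

```bash
python3 p.py
```

```text
16.575 lane [18.8  0.6 17.3] F lane [-12.1  -0.6   5.4] [-0.09  0.15 -0.84 -0.1  -0.19  0.23]
lean 54.98156360784522 [ 0.819 -0.001 -0.574]
```

Request:
servo_tool(
  plan=[
    {"travel": [0.2,-0.1,0],"twist": [0,0,0],"jaw": 1},
    {"travel": [0.4,-0.15,-0.1],"twist": [0,0,0],"jaw": 1},
    {"travel": [0.4,-0.15,-0.1],"twist": [0,0,0],"jaw": 1},
  ],
)

```text
time: 16.95
eef_pos: [0.6195, -0.113, 0.08]
orientation: [0.464, 2.407, -0.171]
contact_force: [-10.8, 3.4, 11.4]
width: -0.0
grasp_force: 7.2
```

```bash
python3 p.py
```

```text
16.95 lane [19.1  0.5 17.3] F lane [-13.8  -0.9   8.1] [-0.09  0.16 -0.84 -0.1  -0.19  0.23]
lean 54.97749440355936 [ 0.819 -0.001 -0.574]
```

Solid at about 14 N. I'll back off gently up the lane, then clear.

Request:
servo_tool(
  plan=[
    {"travel": [-1.8,0.7,0.5],"twist": [0,0,0],"jaw": 1},
    {"travel": [-4.5,1.8,1.3],"twist": [0,0,0],"jaw": 1},
    {"travel": [-13.5,5.4,4],"twist": [0,0,0],"jaw": 1},
    {"travel": [-36,14.4,11],"twist": [0,0,0],"jaw": 1},
    {"travel": [-72,29,22],"twist": [0,0,0],"jaw": 1},
  ],
)

```text
time: 17.58
eef_pos: [0.547, -0.0839, 0.102]
orientation: [0.464, 2.407, -0.17]
contact_force: [-0.0, 0.6, 0.3]
width: 0.003
grasp_force: 0.0
```

Request:
servo_tool(
  plan=[
    {"travel": [-40,16,14],"twist": [0,0,0],"jaw": 1},
    {"travel": [-70,28,40],"twist": [0,0,0],"jaw": 1},
    {"travel": [-70,28,90],"twist": [0,0,0],"jaw": 1},
    {"travel": [-70,28,130],"twist": [0,0,0],"jaw": 1},
    {"travel": [-70,28,130],"twist": [0,0,0],"jaw": 1},
  ],
)

```text
time: 18.2
eef_pos: [0.4791, -0.0558, 0.2359]
orientation: [0.463, 2.401, -0.168]
contact_force: [-0.0, 0.0, -0.1]
width: -0.001
grasp_force: 0.0
```

```bash
python3 p.py; python3 - <<'E'
from h import *; from plant import r
d=r.get_image("scene"); L=(cloud(d)-O)@RL*1000; o=np.load("scene0.npz")["img"].astype(int)
hsv=cv2.cvtColor(d["img"],cv2.COLOR_BGR2HSV)
m=(L[...,0]>-100)&(L[...,0]<120)&(L[...,1]<34)&(L[...,1]>-32)&(L[...,2]>14)&(L[...,2]<46)
q=L[m]; print("plinth visible",m.sum(),np.percentile(q,[2,10,50,98],axis=0).round(1).tolist())
t=q[q[:,2]>35]; print("top z",np.median(t[:,2]),"rear x pts",np.sort(q[:,0])[:12].round(1))
df=np.abs(d["img"].astype(int)-o).max(-1)
for n,b in dict(cup=(225,276,255,290),brush=(242,300,397,430),red=(205,222,165,180)).items(): print(n,df[b[0]:b[1],b[2]:b[3]].mean())
red=lambda I:np.argwhere((cv2.cvtColor(I.astype(np.uint8),cv2.COLOR_BGR2HSV)[200:230,160:190,1]>190)&(I[200:230,160:190,2]>150)).mean(0)
print("red lever",red(o),red(d["img"]))
E
```

```text
18.2 lane [-167.7    1.5  128.7] F lane [-0.   0.  -0.1] [ 0.07 -0.38 -0.82  0.48 -0.28  0.35]
lean 55.312073961137536 [ 0.822  0.001 -0.569]
plinth visible 288 [[21.3, -19.1, 14.5], [26.9, -2.9, 18.7], [47.9, 21.2, 37.0], [119.0, 27.4, 42.5]]
top z 40.04837151128155 rear x pts [-94.  -92.3 -33.2   2.5   4.8  16.8  22.9  23.   23.6  23.9  24.   24.1]
cup 2.4857142857142858
brush 1.8819226750261233
red 5.08235294117647
red lever [14.82608696 11.73913043] [16.29411765  9.41176471]
```

```bash
python3 -c "
from plant import r
print(r.finish_job())"
```

```text
the job is handed in; nothing more can be done
None
```

The plinth lies flat in the chute against the stop (rear face at about x = 24 mm). I felt it solid there at about 14 N, under the 25 N trip limit. The feeler was hidden under the head, so its full 10 mm of travel is inferred from the push force. The plinth is let go and the tool is clear. The cup and brush show no movement in the images; I did not re-check the foam block, but the arm never went near it. The job was handed in at about 18 s.

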